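# Load two flanged studs into a slotted clamping plate

### The job

Load the two flanged studs into the slotted clamping plate: slide the plate's cover fully open, lower each stud, flange down, into the square opening and slide it upright along the slot, its flange under the lips, to the very end of its own branch: the thick stud in the wide branch, the thin stud in the narrow branch. Then slide the cover fully shut again over the opening. Leave everything else on the bench where it is.

Things in the scene. Friction and masses are not known exactly. Their poses are not given: they have to be found in the camera images.
- plate: fixed metal clamping plate on the bench, 22 mm high; origin on the bench under its middle; reaches x -110 (robot side) to +94, y -115 to +115 mm in its own frame, turned by yaw only. A T-shaped slot is cut through its 6 mm lip (z 16 to 22); the flange channel below is 48 wide (24 each side of every slot's centre line), z 6 to 16. Cover rails and screws on top reach at most z 29, clear of the slot
- opening (a point): centre of the square opening (48 x 48 mm) at plate (-70, 0), level with the plate's top face (z 22 mm); axes as the plate. From here the stem of the slot, 26 mm wide, runs straight in the plate's +x to the junction, 125 mm away
- junction (a point): plate (55, 0), where the centre lines of stem and branches cross, level with the plate's top face (z 22 mm); axes as the plate. The wide branch (slot 26 mm wide) runs from here to the plate's +y, the narrow branch (18 mm wide) to -y
- wide_end (a point): plate (55, 75), on the channel floor (z 6 mm) at the end of the wide branch: where the thick stud's underside centre belongs, 75 mm from the junction; 0.5 mm further its shank meets the slot's end; axes as the plate
- narrow_end (a point): plate (55, -75), on the channel floor (z 6 mm) at the end of the narrow branch: where the thin stud's underside centre belongs, 75 mm from the junction; 0.5 mm further its shank meets the slot's end; axes as the plate
- cover (a joint): sliding cover over the square opening, in m: 0 fully shut (centred on the opening), 0.062 fully open; it slides along the plate's +y, friction about 1.5 N, and stays where it is left. It starts shut or a little ajar. Cover 52 x 54 x 4 mm on top of the plate
- cover_knob (a point): top centre of the black knob on the cover, 60 mm above the bench; moves with the cover. Knob 34 mm tall, 15 mm across at mid height, 18 mm at its head and 22 mm at its foot
- thick_stud: steel stud standing on its round flange: flange 40 mm across and 7 mm thick, plain round shank 20 mm across with dark thread on its upper part, 85 mm high in all, 0.26 kg; origin at the centre of its underside, z along the shank
- thin_stud: as the thick stud, but its shank is 12 mm across; flange 40 x 7 mm, 85 mm high, 0.14 kg; origin at the centre of its underside, z along the shank
- spanner_17: bystander, to be left alone: combination spanner, bare steel, 194 x 32 x 8, lying flat behind the plate (mm); origin at the centre of its underside
- bolt_m16: bystander, to be left alone: big bolt with nut, lying, 84 long, 27 high (mm); origin at the centre of its underside
- pipe_elbow: bystander, to be left alone: brass pipe elbow, 57 x 57 x 30 (mm); origin at the centre of its underside
- tape_2: bystander, to be left alone: small roll of black tape, 53 across, 19 high (mm); origin at the centre of its underside
- sanding_block: bystander, to be left alone: cork sanding block, 66 x 112 x 29 (mm); origin at the centre of its underside
- wax_tin: bystander, to be left alone: round brown tin, 75 across, 43 high (mm); origin at the centre of its underside
Things that resemble listed ones, but are neither listed nor needed, are in the scene too. What is shaped like the thick_stud but green is not meant.

How it is judged:
By the outcome, as a careful person would: the job done as asked, in the order asked, and still so for the second after the job is handed in, with the robot touching nothing.
It also fails if it takes over 72 s, if anything falls off the work surface, if the arm or the gripper's body presses on something with over 40 N, if the wrist force passes 120 N, or if a joint passes its speed limit or range.

### The arm

A 7-joint arm with a two-finger parallel gripper is mounted at the origin on a cart in front of the work surface, level with it; the furniture and walls round the work are solid. World frame = base frame: x ahead of the robot, y to its left, z up, the work surface at z = 0. Lengths are in m, angles in rad, forces in N, time in s.
With the tool pointing down it reaches from about 0.4 to 0.85 m from the base axis. Payload 10.4 kg.
Tool frame: the origin (TCP) lies at the very end of the fingers, on their centre line; the grasp point (between the pads) lies 19 mm behind it (r.pinch_z is the distance from the TCP to the grasp point, in m); z points along the fingers, y is the line along which they close (so a half turn about z gives the same grasp; the last joint's range is limited). The gripper opens to 87 mm and grips with 3 to 60 N. Pads are 19 mm wide; open, the fingers measure 117 mm over their backs; the gripper's body (75 mm by 190 mm) begins 51 mm behind the grasp point.
Start: joints at [1.299, 0.332, -0.065, 1.46, 0.022, 1.35, -0.088], TCP at [0.154, -0.606, 0.223] pointing down, gripper open.
Joint ranges: [-2.6, 2.6], [-0.5, 2.12], [-1.47, 1.34], [0.16, 2.42], [-1.27, 4.41], [0.06, 2.06], [-2.6, 2.6]. Speed limits (rad/s): [2.22, 2.22, 2.79, 2.79, 3.14, 3.14, 3.14].

### API

Orientations are given as a unit quaternion [x, y, z, w].
In Python, from bench import r, camera gives the robot as it stands. The module is installed in compiled form; this text tells all that it offers.
- The arm moves only by the shell command python3 -m pendant 'ROWS' [FORCE]. ROWS is JSON, a list of rows, each an object with "dp": the shift along the tool's x, y, z as a fraction of full scale, a list of three; "rotation": the turn, a rotation vector about the tool's x, y, z as a fraction of full scale, a list of three; "jaw": the opening, from 0 (shut) to 1 (fully open). A call has 1 to 8 rows; each row is the pose to reach, as a shift and turn from the pose commanded when the call began, along the tool's axes at that moment, turning the shorter way round; what a row does not reach only later rows make up. Full scale, the value 1, is 0.15 m for a shift and 2 pi rad for a turn. A row lasts 1/8 s, in which the tool goes at most 62.5 mm and 10.7 degrees, less where a joint would pass 70% of its speed; a pose out of reach is approached as far as the arm can. A call with a number of a shift or a turn outside -1 to 1 is refused whole. A call with a gripper value outside its range is refused whole. The fingers move at their own pace and stop on an object; FORCE is the grip in N (left out, the last holds). Time passes only in rows, so rows that repeat a pose let the fingers close. It gives the time, the measured TCP pose, the force, the opening and the grip force at its end, in the units of the state.
- r.read_state(): the state, without advancing time (a new reading comes with each control period).
- camera(name): name is "scene" or "top" or "wrist"; returns a dict with "image" (384x512x3 uint8, red, green, blue), "z_map" (384x512 float32, m along the optical axis (not along the pixel's ray), 0 where there is no reading), "mtx" (3x3 intrinsics, pixels), "T" (4x4, takes a point from camera to world coordinates). Camera axes: x right, y down, z forward; pixel columns grow to the right and rows downward; lengths in m; the calibration is good to about 2 mm. A picture is of the moment at which its call begins.
- r.close_job(): hands the job in; it is judged then, once.
The state is a dict: "time": time; "joint_positions": joint angles; "joint_vel": joint speeds; "joint_torque": joint torques, N m; "ee_pos": TCP position; "eef_rot": TCP orientation; "ft_force": force on the tool from outside, world axes, zero at the start; "torque": the same for the moment, N m; "width": finger opening in m; "grip_force": force on a finger pad.
Only numpy, scipy, OpenCV 4.12 (cv2) and the standard library are available. Lean on these libraries where they do the work, as an engineer would, in place of code of your own. Each camera call takes 0.05 s, during which the arm holds its last target. There are 200 camera calls.

## Working session

There is one attempt and no reset: what is moved stays moved. The work goes in short steps, Python scripts to look and compute and a shell command to move; the robot and the scene stay as the last step left them, time stands still between calls to the robot, and variables do not carry over. Pictures are saved under pics/ and viewed, at most 12 in all, crops included, and the job is handed in when it is done.

```bash
mkdir -p pics; python3 - <<'E'
from bench import r,camera
import cv2,numpy as np,pickle
print(r.read_state())
d={}
for n in("scene","top"):
    c=camera(n);d[n]=c
    cv2.imwrite(f"pics/{n}0.png",cv2.resize(c["image"][:,:,::-1],(800,600)))
    print(n,c["mtx"].round(1).tolist(),c["T"].round(3).tolist())
pickle.dump(d,open("c0.pkl","wb"))
E
```

```text
{'time': 0.0, 'joint_positions': array([ 1.29939415,  0.33290574, -0.06469126,  1.46097212,  0.02160176,
        1.34988955, -0.08851848]), 'joint_vel': array([-0.00070748,  0.00018973,  0.00045504, -0.00095496,  0.00045052,
       -0.00131698, -0.00092932]), 'joint_torque': array([-7.12319725e-04, -6.23260832e+01,  2.41364323e-02, -3.89888656e+01,
       -6.14160625e-02,  4.00051998e-02,  1.52125062e-04]), 'ee_pos': array([ 0.15379139, -0.60537051,  0.22171806]), 'eef_rot': array([ 9.92272180e-01,  1.24078097e-01, -1.28019314e-04, -7.28450957e-04]), 'ft_force': array([-0.3643518 , -0.58237102,  0.58015177]), 'torque': array([-0.05825713, -0.02333543, -0.01851276]), 'grip_force': 0.0, 'width': 0.08701477281468548}
scene [[352.7, 0.0, 257.7], [0.0, 352.7, 189.2], [0.0, 0.0, 1.0]] [[-0.672, -0.468, 0.574, -0.094], [-0.74, 0.44, -0.508, 0.736], [-0.015, -0.766, -0.642, 0.729], [0.0, 0.0, 0.0, 1.0]]
top [[350.0, 0.0, 261.2], [0.0, 350.0, 187.1], [0.0, 0.0, 1.0]] [[0.022, -0.98, 0.196, 0.314], [-1.0, -0.025, -0.014, 0.222], [0.019, -0.195, -0.981, 1.0], [0.0, 0.0, 0.0, 1.0]]
```

View pics/scene0.png

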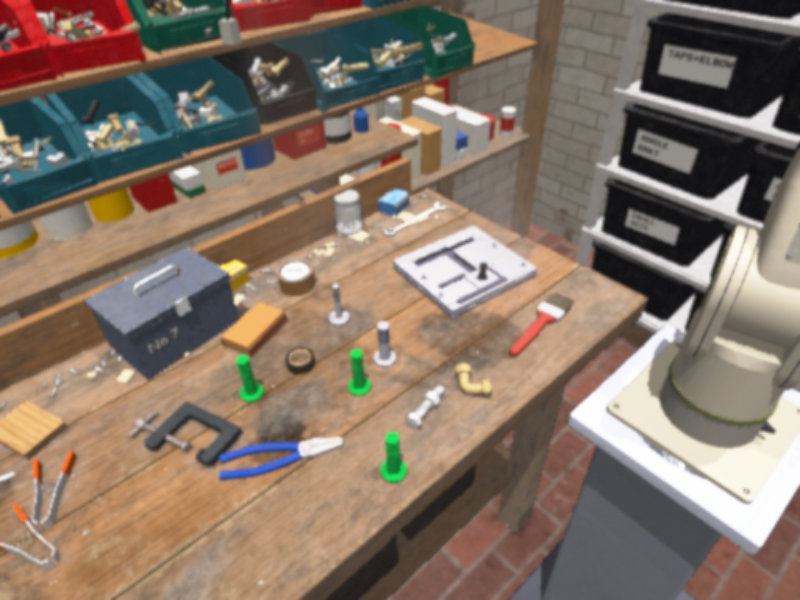

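View pics/top0.png

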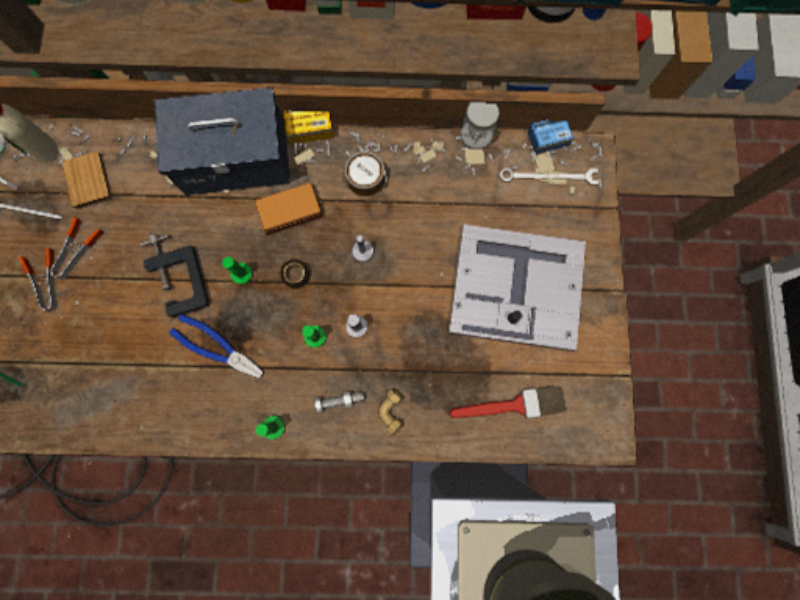

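Top view (800×600): steel thick stud at (357,325) and thin stud at (363,248). Lookalikes are the green studs at (238,270), (314,335) and (270,427), plus the lying bolt at (340,401). The plate is centred near (518,287) and the knob is at (515,317). I choose the two bare-steel ones and check them in a close crop.

```bash
cat >h.py <<'E'
import numpy as np,cv2
def world(c):
    z=c["z_map"];h,w=z.shape;u,v=np.meshgrid(np.arange(w),np.arange(h));K=c["mtx"]
    P=np.stack([(u-K[0,2])/K[0,0]*z,(v-K[1,2])/K[1,1]*z,z],-1)
    W=P@c["T"][:3,:3].T+c["T"][:3,3];W[z==0]=np.nan;return W
def ray(c,uv,h):
    K=c["mtx"];d=c["T"][:3,:3]@np.array([(uv[0]-K[0,2])/K[0,0],(uv[1]-K[1,2])/K[1,1],1]);o=c["T"][:3,3]
    return o+d*(h-o[2])/d[2]
def proj(c,p):
    q=c["T"][:3,:3].T@(np.array(p)-c["T"][:3,3]);return (c["mtx"]@(q/q[2]))[:2]
E
python3 - <<'E'
import pickle;from h import *
d=pickle.load(open("c0.pkl","rb"))
c=d["top"];s=512/800
for n,p in dict(thick=(357,320),thin=(362,240),knob=(515,316)).items(): print(n,ray(c,(p[0]*s,p[1]*s),.06 if n=="knob" else .085).round(3))
for nm in d:
    c=d[nm];W=world(c);x,y,z=W[...,0],W[...,1],W[...,2]
    bgr=c["image"][...,::-1]
    hs=cv2.cvtColor(np.ascontiguousarray(bgr),cv2.COLOR_BGR2HSV)
    base=ray(d["top"],(518*s,287*s),.022)
    near=(abs(x-base[0])<.16)&(abs(y-base[1])<.16)
    m=(near&(z>.012)&(z<.035)).astype(np.uint8)
    cs=max(cv2.findContours(m,0,1)[0],key=cv2.contourArea)[:,0]
    pts=np.array([ray(c,q,.022)[:2] for q in cs],np.float32)*1000
    print(nm,"plate",cv2.minAreaRect(pts))
    k=near&(z>.05)&(z<.07);print("knob px",k.sum(),W[k].mean(0) if k.any() else 0)
    for n,p in dict(thick=(357,320),thin=(362,240)).items():
        b=ray(d["top"],(p[0]*s,p[1]*s),.085)
        k=(np.hypot(x-b[0],y-b[1])<.03)
        print(n,"zmax",np.nanmax(z[k]),"all",W[k&(z>.02)].mean(0),"top",(k&(z>.078)).sum(),W[k&(z>.078)].mean(0))
t=d["top"]["image"][:,:,::-1]
cv2.imwrite("pics/crop1.png",np.hstack([cv2.resize(t[140:230,190:260],(373,480),interpolation=2),cv2.resize(t[140:228,284:380],(425,480),interpolation=2)]))
E
```

```text
thick [0.447 0.294 0.085]
thin [0.587 0.291 0.085]
knob [0.464 0.022 0.06 ]
scene plate ((522.5014038085938, 15.776504516601562), (237.08277893066406, 212.4008331298828), 83.07777404785156)
knob px 25 [0.46482291 0.02454241 0.05744086]
thick zmax 0.08837696335935752 all [0.44283963 0.30876766 0.0599673 ] top 44 [0.44585687 0.30637562 0.08336876]
thin zmax 0.0851643651905758 all [0.58759043 0.30162455 0.05724315] top 17 [0.58862646 0.30011925 0.08237529]
top plate ((525.8463745117188, 6.841239929199219), (231.08889770507812, 205.64410400390625), 83.0491943359375)
knob px 36 [0.465422   0.0192154  0.06081385]
thick zmax 0.08881437487488075 all [0.44403449 0.29959055 0.0736855 ] top 47 [0.44592181 0.30095246 0.08555532]
thin zmax 0.08871878618455475 all [0.58675713 0.29507458 0.06442844] top 20 [0.58845268 0.29570318 0.08528132]
```

View pics/crop1.png

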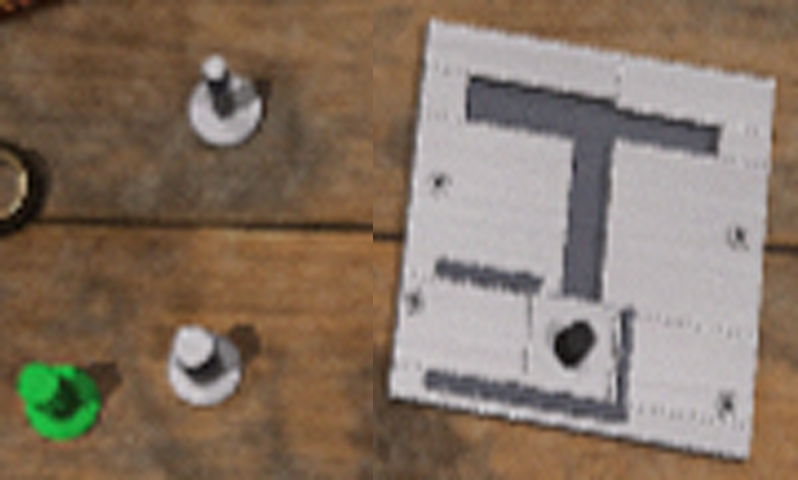

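The crop confirms bare-steel thick (195,350) and thin (215,75) shanks; only the lookalike at (60,400) is green. The plate yaw is about -7° and the cover is nearly shut. I'll write a step calculator and plan the transit.

```bash
cat >g.py <<'E'
# usage: g.py "x y z yawdeg" ... -> dp/rotation in fractions for successive waypoints (tool pointing down)
import sys,numpy as np
from scipy.spatial.transform import Rotation as R
from bench import r
s=r.read_state();p=s["ee_pos"];q=R.from_quat(s["eef_rot"])
for a in sys.argv[1:]:
    v=np.array(a.split(),float);t=R.from_euler("z",v[3],degrees=True)*R.from_euler("x",180,degrees=True)
    d=q.inv().apply(v[:3]-p);w=(q.inv()*t).as_rotvec()
    print("dp",(d/.15).round(3).tolist(),"rot",(w/2/np.pi).round(4).tolist(),"rows",max(np.linalg.norm(d)/.0625,np.degrees(np.linalg.norm(w))/10.7).round(1))
    p,q=v[:3],t
E
python3 g.py "0.30 -0.48 0.22 67" "0.42 -0.31 0.22 120" "0.47 -0.12 0.22 173" "0.455 0.02 0.22 173"
```

```text
dp [1.15, -0.57, 0.013] rot [-0.0002, -0.0001, -0.1465] rows 4.9
dp [1.356, 0.294, 0.0] rot [0.0, 0.0, -0.1472] rows 5.0
dp [0.93, 0.922, 0.0] rot [-0.0, 0.0, -0.1472] rows 5.0
dp [0.213, 0.914, 0.0] rot [0.0, 0.0, 0.0] rows 2.3
```

```bash
python3 -m pendant '[{"dp":[1,-0.57,0],"rotation":[0,0,-0.147],"jaw":0.6},{"dp":[1,-0.57,0],"rotation":[0,0,-0.147],"jaw":0.6},{"dp":[1,-0.57,0],"rotation":[0,0,-0.147],"jaw":0.6},{"dp":[1,-0.57,0],"rotation":[0,0,-0.147],"jaw":0.6},{"dp":[1,-0.57,0],"rotation":[0,0,-0.147],"jaw":0.6}]' 20
python3 -m pendant '[{"dp":[1,0.3,0],"rotation":[0,0,-0.147],"jaw":0.6},{"dp":[1,0.3,0],"rotation":[0,0,-0.147],"jaw":0.6},{"dp":[1,0.3,0],"rotation":[0,0,-0.147],"jaw":0.6},{"dp":[1,0.3,0],"rotation":[0,0,-0.147],"jaw":0.6},{"dp":[1,0.3,0],"rotation":[0,0,-0.147],"jaw":0.6}]'
python3 g.py "0.46 -0.11 0.22 173" "0.45 0.02 0.22 173"
```

```text
time: 0.72
ee_pos: [0.2787, -0.4853, 0.2223]
eef_rot: [0.831, 0.556, -0.0, -0.0]
ft_force: [0.5, -0.8, 0.3]
width: 0.0533
grip_force: 0.0
time: 1.35
ee_pos: [0.378, -0.3646, 0.2223]
eef_rot: [0.496, 0.868, -0.0, -0.0]
ft_force: [0.3, -0.6, -0.3]
width: 0.0524
grip_force: 0.0
dp [1.185, 1.332, 0.015] rot [-0.0, -0.0001, -0.1459] rows 4.9
dp [0.172, 0.852, 0.0] rot [0.0, 0.0, 0.0] rows 2.1
```

```bash
python3 -m pendant '[{"dp":[1,1,0.015],"rotation":[0,0,-0.146],"jaw":0.6},{"dp":[1,1,0.015],"rotation":[0,0,-0.146],"jaw":0.6},{"dp":[1,1,0.015],"rotation":[0,0,-0.146],"jaw":0.6},{"dp":[1,1,0.015],"rotation":[0,0,-0.146],"jaw":0.6},{"dp":[1,1,0.015],"rotation":[0,0,-0.146],"jaw":0.6}]'
python3 g.py "0.45 -0.03 0.22 173"
```

```text
time: 1.98
ee_pos: [0.4329, -0.1577, 0.2203]
eef_rot: [0.059, 0.998, -0.0, -0.0]
ft_force: [-1.4, -0.5, -0.9]
width: 0.0523
grip_force: 0.0
dp [-0.013, 0.859, 0.002] rot [-0.0, -0.0, 0.0006] rows 2.1
```

```bash
python3 -m pendant '[{"dp":[-0.02,1,0],"rotation":[0,0,0],"jaw":0.6},{"dp":[-0.02,1,0],"rotation":[0,0,0],"jaw":0.6},{"dp":[-0.02,1,0],"rotation":[0,0,0],"jaw":0.6}]'
python3 - <<'E'
from bench import r,camera
import cv2,pickle
c=camera("wrist");pickle.dump(c,open("w1.pkl","wb"))
print(c["mtx"].round(1).tolist(),c["T"].round(3).tolist(),r.read_state()["ee_pos"],r.read_state()["joint_positions"].round(2))
cv2.imwrite("pics/w1.png",cv2.resize(c["image"][:,:,::-1],(800,600)))
E
```

```text
time: 2.35
ee_pos: [0.4546, -0.0081, 0.2204]
eef_rot: [0.062, 0.998, 0.0, 0.0]
ft_force: [-0.3, -1.2, -0.2]
width: 0.0524
grip_force: 0.0
[[299.0, 0.0, 254.2], [0.0, 299.0, 188.2], [0.0, 0.0, 1.0]] [[0.123, 0.956, 0.266, 0.381], [0.992, -0.119, -0.032, 0.0], [0.001, 0.268, -0.963, 0.382], [0.0, 0.0, 0.0, 1.0]] [ 0.45481129 -0.00612514  0.22043748] [ 0.76 -0.01 -0.83  1.85 -0.01  1.29  1.38]
```

View pics/w1.png

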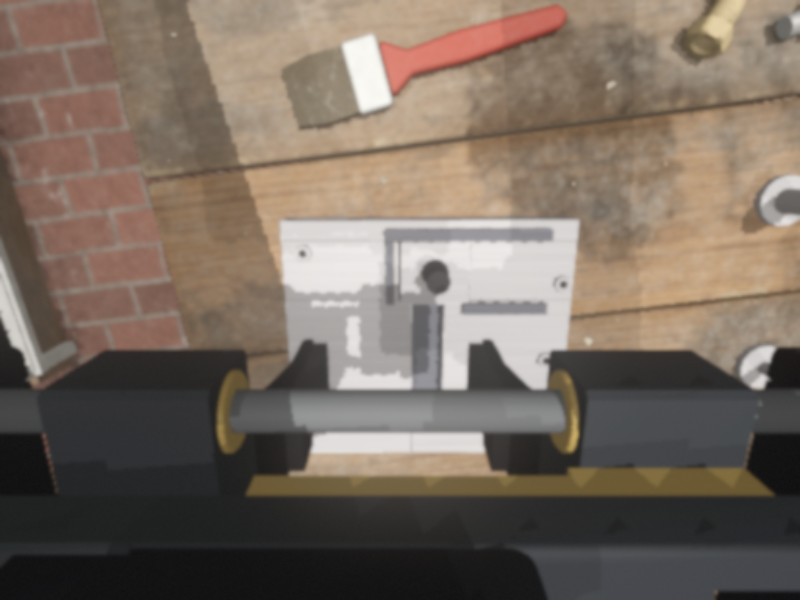

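Wrist view: the plate's robot-side corners are at (281,220) and (578,219), the knob top at (435,272), the stem slot at columns 413-442, and the studs at (785,202) and (760,365). I'll measure by edges.

```bash
cat >m.py <<'E'
import pickle;from h import *
c=pickle.load(open("w1.pkl","rb"))
im=np.ascontiguousarray(c["image"][...,::-1]);hs=cv2.cvtColor(im,cv2.COLOR_BGR2HSV);W=world(c)
z=W[...,2];S=512/800
m=((hs[...,1]<60)&(hs[...,2]>60)).astype(np.uint8)
# left/right borders of plate per row, near border per column
L,Rr,N=[],[],[]
for v in range(148,210,4):
    row=np.where(m[v,150:400])[0]+150;L.append(ray(c,(row[0]-.5,v),.022)[:2]);Rr.append(ray(c,(row[-1]+.5,v),.022)[:2])
for u in range(190,360,6):
    col=np.where(m[120:200,u])[0]+120;N.append(ray(c,(u,col[0]-.5),.022)[:2])
def fit(p):
    vx,vy,x,y=cv2.fitLine(np.float32(p),cv2.DIST_HUBER,0,.001,.001).ravel();return np.array([vx,vy]),np.array([x,y])
l,rr,n=map(fit,(L,Rr,N))
for f in(l,rr,n):print("dir",np.degrees(np.arctan2(f[0][1],f[0][0])),f[1])
yaw=np.degrees(np.arctan2(-n[0][0],n[0][1]));yaw=(yaw+90)%180-90
e=np.array([np.cos(np.radians(yaw)),np.sin(np.radians(yaw))]);f=np.array([-e[1],e[0]])
L,Rr=np.array(L),np.array(Rr)
print("yaw",yaw,"width",abs(np.median(L@f)-np.median(Rr@f)))
o=e*(n[1]@e+.110)+f*(np.median(L@f)+np.median(Rr@f))/2
print("plate origin",o)
P=lambda a,b:o+e*a+f*b
for nm,p in dict(opening=(-.07,0),junction=(.055,0)).items():print(nm,P(*p).round(4))
# slot edges of stem
v=np.arange(200,246,4);g=hs[...,2].astype(float)
k=(hs[...,2]<70)[150:195,255:300];ys,xs=np.where(k);print("knob dark px",k.sum(),"top by ray",ray(c,(435*S,270*S),.06).round(4), "depth z",z[172,278])
d=(z>.048)&(z<.07)&(abs(W[...,0]-.465)<.02)&(abs(W[...,1]-.02)<.03);print("knob depth",d.sum(),W[d].mean(0))
kk=ray(c,(435*S,270*S),.06)[:2]-o;print("knob plate",kk@e,kk@f)
for nm,p in dict(thick=(785,202),thin=(760,365)).items():print(nm,ray(c,(p[0]*S,p[1]*S),.06))
E
python3 m.py; python3 - <<'E'
import pickle,cv2
c=pickle.load(open("w1.pkl","rb"));cv2.imwrite("pics/w1c.png",cv2.resize(c["image"][135:260,170:385,::-1],(800,465),interpolation=cv2.INTER_CUBIC))
E
```

```text
dir -11.009192 [ 0.44918776 -0.10162747]
dir -7.440186 [0.48909807 0.12899968]
dir 83.146645 [0.42190567 0.01596038]
yaw -6.853348 width 0.23324899038277325
plate origin [0.53156948 0.00657666]
opening [0.4621 0.0149]
junction [0.5862 0.    ]
knob dark px 0 top by ray [0.4563 0.0183 0.06  ] depth z 0.04351893823857883
knob depth 201 [0.46523585 0.01960441 0.05938067]
knob plate -0.07616407141778132 0.002655204855739895
thick [0.43862821 0.25911622 0.06      ]
thin [0.55874579 0.25227752 0.06      ]
```

View pics/w1c.png

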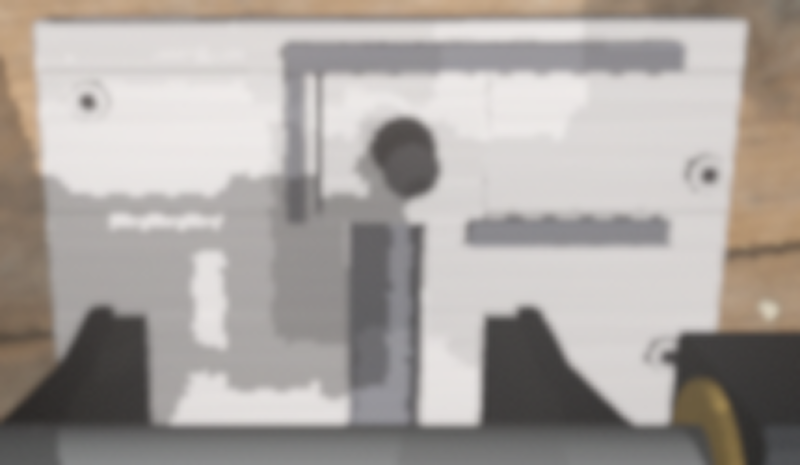

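The crop shows the knob head at (410,168), the stem slot at columns 350-420 and the plate's near edge at row 20. I'll cross-check the plate pose using the far edge, the slot and the top view.

```bash
python3 - <<'E'
import pickle;from h import *
w=pickle.load(open("w1.pkl","rb"));t=pickle.load(open("c0.pkl","rb"))["top"]
e=np.array([np.cos(np.radians(-7)),np.sin(np.radians(-7))]);f=np.array([-e[1],e[0]])
def pr(n,c,uv,h=.022):
    p=ray(c,uv,h)[:2];print(n,p.round(4),"along e,f",(p@e).round(4),(p@f).round(4))
cw=lambda x,y:(170+(x-.5)/3.72,135+(y-.5)/3.72);S=.64
ct=lambda x,y:(284+(x-373)/4.427-.5,140+y/5.4545-.5)
pr("knob w",w,cw(410,168),.06)
pr("near bottom edge",w,(430*S,219*S),0)
pr("far edge",w,(400*S,452.5*S))
pr("stem L",w,cw(351,330));pr("stem R",w,cw(420,330))
print("TOP")
pr("wide near edge L",t,ct(470,118));pr("wide near edge R",t,ct(570,135))
pr("narrow near L",t,ct(620,137));pr("narrow near R",t,ct(715,151))
pr("stem left top",t,ct(573,140));pr("stem left bot",t,ct(562,295));pr("stem right top",t,ct(613,140));pr("stem r bot",t,ct(602,295))
pr("wide end",t,ct(468,98));pr("narrow end",t,ct(720,140))
pr("corner BL",t,ct(388,398));pr("corner BR",t,ct(748,458));pr("TL",t,ct(430,20));pr("TR",t,ct(776,80))
pr("knob t",t,ct(575,338),.06)
E
```

```text
knob w [0.4647 0.0193] along e,f 0.4589 0.0758
near bottom edge [0.4275 0.0219] along e,f 0.4216 0.0739
far edge [ 0.6255 -0.0271] along e,f 0.6242 0.0494
stem L [ 0.5297 -0.0046] along e,f 0.5263 0.06
stem R [0.5327 0.0192] along e,f 0.5264 0.084
TOP
wide near edge L [0.5893 0.0818] along e,f 0.5749 0.153
wide near edge R [0.5817 0.0162] along e,f 0.5754 0.087
narrow near L [ 0.5815 -0.0166] along e,f 0.5791 0.0544
narrow near R [ 0.5755 -0.0789] along e,f 0.5808 -0.0081
stem left top [0.579  0.0143] along e,f 0.5729 0.0848
stem left bot [0.4951 0.0227] along e,f 0.4887 0.0829
stem right top [ 0.5797 -0.012 ] along e,f 0.5768 0.0588
stem r bot [ 0.4958 -0.0031] along e,f 0.4925 0.0574
wide end [0.6002 0.0831] along e,f 0.5856 0.1556
narrow end [ 0.5816 -0.0824] along e,f 0.5873 -0.0109
corner BL [0.4384 0.1344] along e,f 0.4187 0.1869
corner BR [ 0.4129 -0.0944] along e,f 0.4213 -0.0433
TL [0.643  0.1082] along e,f 0.625 0.1857
TR [ 0.6158 -0.1207] along e,f 0.6259 -0.0447
knob t [0.4665 0.0228] along e,f 0.4602 0.0795
```

```bash
cat >pl.py <<'E'
# usage: pl.py "px py z" ... plate coordinates in mm -> rows; tool x = -plate x, tool y = +plate y
import sys,os,numpy as np
O=np.array([.5357,.0058]);Y=-7.1
a=np.radians(Y);e=np.array([np.cos(a),np.sin(a)]);f=np.array([-e[1],e[0]])
if __name__=="__main__":
    from bench import r
    s=r.read_state();d=s["ee_pos"][:2]-O;print("now plate mm",(d@e*1e3).round(1),(d@f*1e3).round(1),"z",(s["ee_pos"][2]*1e3).round(1),"t",round(s["time"],2),"F plate",(s["ft_force"][:2]@e).round(1),(s["ft_force"][:2]@f).round(1),s["ft_force"][2].round(1),"w",(s["width"]*1e3).round(1),"grip",round(s["grip_force"],1),flush=True)
    L=[]
    for q in sys.argv[1:]:
        v=np.array(q.split(),float)/1e3;w=O+e*v[0]+f*v[1];L.append(f"{w[0]} {w[1]} {v[2]} {Y+180}")
    if L:os.execvp("python3",["python3","g.py"]+L)
E
python3 pl.py "-70 5 80" "-70 5 34"
```

```text
Traceback (most recent call last):
  File "pl.py", line 7, in <module>
    s=r.read_state();d=s["ee_pos"][:2]-O;print("now plate mm",(d@e*1e3).round(1),(d@f*1e3).round(1),"z",(s["ee_pos"][2]*1e3).round(1),"t",round(s["time"],2),"F plate",(s["ft_force"][:2]@e).round(1),(s["ft_force"][:2]@f).round(1),s["ft_force"][2].round(1),"w",(s["width"]*1e3).round(1),"grip",round(s["grip_force"],1),flush=True)
                                                                                                                                                                                                                                                                   ^^^^^^^^^^^^^^^^^^^^^^
AttributeError: 'float' object has no attribute 'round'
```

```bash
sed -i 's/(s\["width"\]\*1e3).round(1)/round(s["width"]*1e3,1)/' pl.py
python3 pl.py "-70 5 80" "-70 5 34"
```

```text
now plate mm -78.8 -21.8 z 220.4 t 2.4 F plate -1.3 2.2 -0.2 w 52.4 grip 0.0
dp [-0.059, 0.178, 0.936] rot [0.0001, 0.0001, 0.0003] rows 2.3
dp [0.0, -0.0, 0.307] rot [0.0, 0.0, 0.0] rows 0.7
```

```bash
python3 -m pendant '[{"dp":[-0.059,0.178,0.6],"rotation":[0,0,0],"jaw":0.6},{"dp":[-0.059,0.178,0.936],"rotation":[0,0,0],"jaw":0.6},{"dp":[-0.059,0.178,0.936],"rotation":[0,0,0],"jaw":0.6},{"dp":[-0.059,0.178,0.936],"rotation":[0,0,0],"jaw":0.6}]' 20
python3 pl.py "-70 5 34"
```

```text
time: 2.9
ee_pos: [0.4666, 0.0134, 0.08]
eef_rot: [0.064, 0.998, 0.0, -0.001]
ft_force: [0.6, -0.6, 1.4]
width: 0.0524
grip_force: 0.0
now plate mm -69.5 -1.0 z 80.0 t 2.9 F plate 0.7 -0.5 1.4 w 52.4 grip 0.0
dp [0.003, 0.04, 0.306] rot [0.0001, -0.0003, -0.0007] rows 0.7
```

```bash
python3 -m pendant '[{"dp":[0,0.04,0.307],"rotation":[0,0,0],"jaw":0.6},{"dp":[0,0.04,0.307],"rotation":[0,0,0],"jaw":0.6},{"dp":[0,0.04,0.307],"rotation":[0,0,0],"jaw":0.1},{"dp":[0,0.04,0.307],"rotation":[0,0,0],"jaw":0.1},{"dp":[0,0.04,0.307],"rotation":[0,0,0],"jaw":0.1},{"dp":[0,0.04,0.307],"rotation":[0,0,0],"jaw":0.1}]' 20
python3 pl.py "-70 63 34"
```

```text
time: 3.65
ee_pos: [0.4678, 0.0193, 0.0343]
eef_rot: [0.064, 0.998, -0.0, 0.0]
ft_force: [-0.6, 0.3, 0.1]
width: 0.0201
grip_force: 0.0
now plate mm -69.0 5.0 z 34.3 t 3.65 F plate -0.6 0.2 0.1 w 20.1 grip 0.0
dp [0.008, 0.387, 0.002] rot [-0.0001, 0.0001, -0.0007] rows 0.9
```

```bash
python3 -m pendant '[{"dp":[0,0,0],"rotation":[0,0,0],"jaw":0},{"dp":[0,0,0],"rotation":[0,0,0],"jaw":0},{"dp":[0,0.15,0],"rotation":[0,0,0],"jaw":0},{"dp":[0,0.3,0],"rotation":[0,0,0],"jaw":0},{"dp":[0,0.395,0],"rotation":[0,0,0],"jaw":0},{"dp":[0,0.395,0],"rotation":[0,0,0],"jaw":0},{"dp":[0,0.395,0],"rotation":[0,0,0],"jaw":0}]' 20
python3 pl.py
```

```text
time: 4.53
ee_pos: [0.4748, 0.0765, 0.0339]
eef_rot: [0.065, 0.998, -0.001, -0.001]
ft_force: [-4.5, -6.2, 10.6]
width: 0.0157
grip_force: 19.0
now plate mm -69.1 62.6 z 33.9 t 4.53 F plate -3.7 -6.7 10.6 w 15.7 grip 19.0
```

```bash
python3 -m pendant '[{"dp":[0,0,0],"rotation":[0,0,0],"jaw":0.5},{"dp":[0,0,0],"rotation":[0,0,0],"jaw":0.5},{"dp":[0,0,-0.4],"rotation":[0,0,0],"jaw":0.55},{"dp":[0,0,-0.9],"rotation":[0,0,0],"jaw":0.55},{"dp":[0,0.5,-1],"rotation":[0,0,0],"jaw":0.55},{"dp":[0,0.9,-1],"rotation":[0,0,0],"jaw":0.55},{"dp":[0,0.9,-1],"rotation":[0,0,0],"jaw":0.55},{"dp":[0,0.9,-1],"rotation":[0,0,0],"jaw":0.55}]' 20
python3 pl.py; python3 g.py "0.446 0.30 0.18 172.9"
python3 - <<'E'
from bench import r,camera
import cv2,pickle
c=camera("wrist");pickle.dump(c,open("w2.pkl","wb"))
t=camera("top");cv2.imwrite("pics/w2.png",cv2.hconcat([cv2.resize(c["image"][:,:,::-1],(560,420)),cv2.resize(t["image"][140:230,284:384,::-1],(240,420))]))
E
```

```text
time: 5.52
ee_pos: [0.492, 0.213, 0.1834]
eef_rot: [0.063, 0.998, 0.0, -0.0]
ft_force: [0.8, -1.0, -0.2]
width: 0.0477
grip_force: 0.0
now plate mm -69.0 200.2 z 183.4 t 5.53 F plate 0.9 -0.9 -0.2 w 47.7 grip 0.0
dp [0.377, 0.537, 0.023] rot [0.0001, -0.0002, -0.0003] rows 1.6
```

View pics/w2.png

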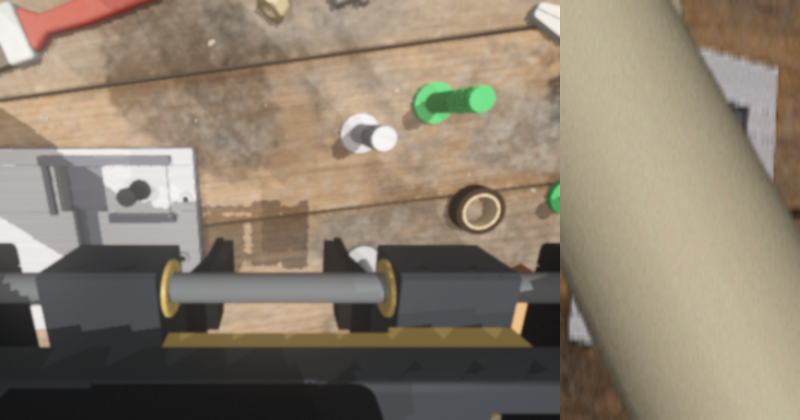

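Wrist view (560-wide): the cover now sits clear of the opening on its +y side. The thick stud's flange is at (360,133) and its top at (382,138), with the green lookalike to its right at (455,100).

```bash
python3 - <<'E'
import pickle;from h import *
c=pickle.load(open("w2.pkl","rb"));s=512/560
for h,p in((.085,(383,138)),(.007,(361,133))): print(h,ray(c,(p[0]*s,p[1]*s),h).round(4))
W=world(c);x,y,z=W[...,0],W[...,1],W[...,2]
k=(abs(x-.446)<.03)&(abs(y-.3)<.03)
print(np.nanmax(z[k]),(k&(z>.08)).sum(),W[k&(z>.08)].mean(0))
f=k&(z>.003)&(z<.012);print("flange",f.sum(),W[f].mean(0),np.nanpercentile(W[f],[2,98],0).round(4).tolist())
m=(k&(z>.075)).astype(np.uint8);print("disc px",cv2.minEnclosingCircle(np.argwhere(m)[:,::-1].astype(np.float32)))
E
python3 g.py "0.446 0.302 0.18 172.9"
```

```text
0.085 [0.4464 0.3011 0.085 ]
0.007 [0.4468 0.3031 0.007 ]
0.29207596122561585 3147 [0.46547401 0.28368001 0.24248625]
flange 581 [0.44479957 0.29712113 0.00686441] [[0.4286, 0.2835, 0.0047], [0.4651, 0.3163, 0.01]]
disc px ((427.0, 226.5), 138.8030242919922)
dp [0.386, 0.564, 0.021] rot [-0.0002, -0.0001, -0.0009] rows 1.6
```

```bash
python3 -m pendant '[{"dp":[0.383,0.563,0.1],"rotation":[0,0,0],"jaw":0.55},{"dp":[0.383,0.563,0.25],"rotation":[0,0,0],"jaw":0.55},{"dp":[0.383,0.563,0.35],"rotation":[0,0,0],"jaw":0.55},{"dp":[0.383,0.563,0.7],"rotation":[0,0,0],"jaw":0.55},{"dp":[0.383,0.563,0.96],"rotation":[0,0,0],"jaw":0.55},{"dp":[0.383,0.563,0.96],"rotation":[0,0,0],"jaw":0.55},{"dp":[0.383,0.563,0.96],"rotation":[0,0,0],"jaw":0.4}]' 40
python3 g.py "0.4465 0.302 0.039 172.9"
```

```text
time: 6.5
ee_pos: [0.4475, 0.3027, 0.0413]
eef_rot: [0.065, 0.998, 0.0, 0.001]
ft_force: [0.2, -0.7, 0.0]
width: 0.043
grip_force: 0.0
dp [0.006, -0.006, 0.015] rot [0.0001, 0.0002, -0.0009] rows 0.0
```

```bash
python3 -m pendant '[{"dp":[0.006,-0.005,0.013],"rotation":[0,0,0],"jaw":0.1},{"dp":[0.006,-0.005,0.013],"rotation":[0,0,0],"jaw":0},{"dp":[0.006,-0.005,0.013],"rotation":[0,0,0],"jaw":0},{"dp":[0.006,-0.005,0.013],"rotation":[0,0,0],"jaw":0},{"dp":[0.006,-0.005,0.013],"rotation":[0,0,0],"jaw":0},{"dp":[0.006,-0.005,-0.15],"rotation":[0,0,0],"jaw":0},{"dp":[0.006,-0.005,-0.5],"rotation":[0,0,0],"jaw":0}]' 40
python3 pl.py "-70 60 120" "-70 0 120"
```

```text
time: 7.38
ee_pos: [0.4439, 0.3015, 0.1138]
eef_rot: [0.064, 0.998, -0.001, -0.002]
ft_force: [0.6, 0.6, -2.1]
width: 0.0183
grip_force: 40.0
now plate mm -127.7 282.1 z 113.8 t 7.38 F plate 0.5 0.6 -2.1 w 18.3 grip 40.0
dp [-0.39, -1.479, -0.039] rot [-0.0004, -0.0006, -0.0006] rows 3.7
dp [-0.0, -0.4, -0.0] rot [0.0, 0.0, 0.0] rows 1.0
```

```bash
python3 -m pendant '[{"dp":[0,-0.3,-0.12],"rotation":[0,0,0],"jaw":0},{"dp":[-0.15,-0.7,-0.12],"rotation":[0,0,0],"jaw":0},{"dp":[-0.3,-1,-0.12],"rotation":[0,0,0],"jaw":0},{"dp":[-0.38,-1,-0.12],"rotation":[0,0,0],"jaw":0},{"dp":[-0.38,-1,-0.12],"rotation":[0,0,0],"jaw":0}]' 40
python3 pl.py "-70 0.5 130"
```

```text
time: 8.0
ee_pos: [0.4828, 0.1469, 0.1327]
eef_rot: [0.064, 0.998, 0.0, -0.0]
ft_force: [-1.6, 0.3, -2.7]
width: 0.0188
grip_force: 40.0
now plate mm -69.9 133.5 z 132.7 t 8.0 F plate -1.7 0.1 -2.7 w 18.8 grip 40.0
dp [-0.004, -0.887, 0.017] rot [0.0001, -0.0001, -0.0008] rows 2.1
```

```bash
python3 -m pendant '[{"dp":[0,-0.4,0.02],"rotation":[0,0,0],"jaw":0},{"dp":[0,-0.75,0.02],"rotation":[0,0,0],"jaw":0},{"dp":[0,-0.887,0.02],"rotation":[0,0,-0.0006],"jaw":0},{"dp":[0,-0.887,0.02],"rotation":[0,0,-0.0006],"jaw":0},{"dp":[0,-0.887,0.2],"rotation":[0,0,-0.0006],"jaw":0},{"dp":[0,-0.887,0.4],"rotation":[0,0,-0.0006],"jaw":0},{"dp":[0,-0.887,0.4],"rotation":[0,0,-0.0006],"jaw":0},{"dp":[0,-0.887,0.4],"rotation":[0,0,-0.0006],"jaw":0}]' 40
python3 pl.py "-70 0.5 46"
python3 - <<'E'
from bench import r,camera
import cv2,pickle
c=camera("wrist");pickle.dump(c,open("w3.pkl","wb"))
t=camera("scene");i=t["image"][130:210,240:350,::-1]
cv2.imwrite("pics/w3.png",cv2.vconcat([cv2.resize(c["image"][40:,100:420,::-1],(480,516)),]) if 0 else cv2.hconcat([cv2.resize(c["image"][100:330,170:370,::-1],(420,483)),cv2.resize(i,(380,483))]))
E
```

```text
time: 9.0
ee_pos: [0.4661, 0.0162, 0.0738]
eef_rot: [0.061, 0.998, 0.0, 0.0]
ft_force: [1.3, -0.3, -2.2]
width: 0.0186
grip_force: 40.0
now plate mm -70.4 1.7 z 73.8 t 9.0 F plate 1.3 -0.1 -2.2 w 18.6 grip 40.0
dp [-0.002, -0.008, 0.186] rot [0.0001, 0.0001, 0.0003] rows 0.4
```

View pics/w3.png

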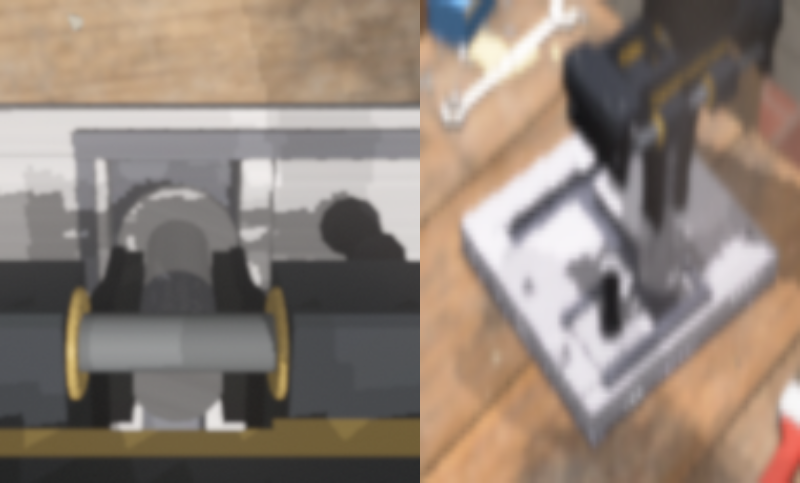

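The stud is hanging over the opening (opening edges at columns 107/238, flange at 118–241 of the crop). I'll check the centring numerically.

```bash
python3 - <<'E'
import pickle;from h import *;from pl import O,e,f
c=pickle.load(open("w3.pkl","rb"))
n=lambda x,y:(170+(x+.5)/2.1-.5,100+(y+.5)/2.1-.5)
for nm,p,h in(("fl L",(118,232),.042),("fl R",(242,232),.042),("fl front",(180,188),.042),("open L",(107,175),.022),("open R",(239,175),.022),("open front",(170,160),.022),("sill low",(170,160),.016)):
    q=ray(c,n(*p),h)[:2]-O;print(nm,(q@e*1e3).round(1),(q@f*1e3).round(1))
E
```

```text
fl L -74.4 -18.1
fl R -74.4 22.4
fl front -89.3 2.1
open L -88.4 -23.4
open R -88.5 23.0
open front -93.8 -1.3
sill low -92.4 -1.3
```

```bash
python3 -m pendant '[{"dp":[0,-0.01,0.02],"rotation":[0,0,0.0003],"jaw":0},{"dp":[0,-0.01,0.08],"rotation":[0,0,0.0003],"jaw":0},{"dp":[0,-0.01,0.14],"rotation":[0,0,0.0003],"jaw":0},{"dp":[0,-0.01,0.182],"rotation":[0,0,0.0003],"jaw":0},{"dp":[0,-0.01,0.182],"rotation":[0,0,0.0003],"jaw":0},{"dp":[0,-0.01,0.182],"rotation":[0,0,0.0003],"jaw":0}]' 40
python3 pl.py "55 0.3 46.5"
```

```text
time: 9.85
ee_pos: [0.4654, 0.0132, 0.0454]
eef_rot: [0.063, 0.998, 0.0, -0.0]
ft_force: [-0.8, -0.9, -2.3]
width: 0.0188
grip_force: 40.0
now plate mm -70.7 -1.3 z 45.4 t 9.85 F plate -0.7 -1.0 -2.3 w 18.8 grip 40.0
dp [-0.838, 0.013, -0.007] rot [0.0, -0.0, -0.0004] rows 2.0
```

```bash
python3 -m pendant '[{"dp":[0,0.01,-0.007],"rotation":[0,0,0],"jaw":0},{"dp":[-0.12,0.01,-0.007],"rotation":[0,0,0],"jaw":0},{"dp":[-0.26,0.01,-0.007],"rotation":[0,0,0],"jaw":0},{"dp":[-0.4,0.01,-0.007],"rotation":[0,0,0],"jaw":0},{"dp":[-0.4,0.01,-0.007],"rotation":[0,0,0],"jaw":0}]' 40
python3 pl.py "55 0.3 46.5"
```

```text
time: 10.48
ee_pos: [0.5262, 0.0071, 0.0467]
eef_rot: [0.063, 0.998, 0.0, 0.0]
ft_force: [-0.0, 0.4, -2.4]
width: 0.0185
grip_force: 40.0
now plate mm -9.6 0.1 z 46.7 t 10.47 F plate -0.1 0.4 -2.4 w 18.5 grip 40.0
dp [-0.43, 0.003, 0.001] rot [0.0001, 0.0001, -0.0005] rows 1.0
```

Free movement, no contact. On to the junction.

```bash
python3 -m pendant '[{"dp":[-0.14,0.002,0],"rotation":[0,0,0],"jaw":0},{"dp":[-0.29,0.002,0],"rotation":[0,0,0],"jaw":0},{"dp":[-0.43,0.002,0],"rotation":[0,0,0],"jaw":0},{"dp":[-0.43,0.002,0],"rotation":[0,0,0],"jaw":0},{"dp":[-0.43,0.002,0],"rotation":[0,0,0],"jaw":0}]' 40
python3 pl.py "55 75 46.5"
```

```text
time: 11.1
ee_pos: [0.5881, -0.0004, 0.0464]
eef_rot: [0.063, 0.998, -0.0, -0.0]
ft_force: [-1.1, -0.4, -2.1]
width: 0.0185
grip_force: 40.0
now plate mm 52.8 0.4 z 46.4 t 11.1 F plate -1.1 -0.5 -2.1 w 18.5 grip 40.0
dp [-0.014, 0.498, -0.0] rot [-0.0, -0.0001, -0.0003] rows 1.2
```

```bash
python3 -m pendant '[{"dp":[-0.01,0.0,0],"rotation":[0,0,0],"jaw":0},{"dp":[-0.01,0.15,0],"rotation":[0,0,0],"jaw":0},{"dp":[-0.01,0.3,0],"rotation":[0,0,0],"jaw":0},{"dp":[-0.01,0.42,0],"rotation":[0,0,0],"jaw":0},{"dp":[-0.01,0.46,0],"rotation":[0,0,0],"jaw":0},{"dp":[-0.01,0.46,0],"rotation":[0,0,0],"jaw":0},{"dp":[-0.01,0.46,0],"rotation":[0,0,0],"jaw":0}]' 40
python3 pl.py "55 75 46.5"
```

```text
time: 11.98
ee_pos: [0.5994, 0.0664, 0.0465]
eef_rot: [0.064, 0.998, -0.0, -0.0]
ft_force: [-0.9, -0.0, -2.3]
width: 0.0184
grip_force: 40.0
now plate mm 55.7 68.0 z 46.5 t 11.97 F plate -0.9 -0.2 -2.3 w 18.4 grip 40.0
dp [0.005, 0.047, -0.0] rot [-0.0001, 0.0, -0.0006] rows 0.1
```

```bash
python3 -m pendant '[{"dp":[0.008,0.03,0.004],"rotation":[0,0,0],"jaw":0},{"dp":[0.008,0.045,0.004],"rotation":[0,0,0],"jaw":0},{"dp":[0.008,0.054,0.004],"rotation":[0,0,0],"jaw":0},{"dp":[0.008,0.054,0.004],"rotation":[0,0,0],"jaw":0}]' 40
python3 pl.py "55 75 45.5"
```

```text
time: 12.48
ee_pos: [0.5991, 0.0753, 0.046]
eef_rot: [0.063, 0.998, -0.0, -0.0]
ft_force: [-0.6, -1.7, -1.5]
width: 0.0183
grip_force: 40.0
now plate mm 54.4 76.8 z 46.0 t 12.47 F plate -0.4 -1.7 -1.5 w 18.3 grip 40.0
dp [-0.004, -0.012, 0.003] rot [-0.0001, -0.0, -0.0004] rows 0.0
```

```bash
python3 -m pendant '[{"dp":[0,0.01,0],"rotation":[0,0,0],"jaw":0},{"dp":[0,0.01,0],"rotation":[0,0,0],"jaw":0}]' 40
python3 pl.py
```

```text
time: 12.72
ee_pos: [0.5992, 0.0755, 0.0459]
eef_rot: [0.064, 0.998, -0.001, -0.0]
ft_force: [-2.6, -5.6, 0.6]
width: 0.0186
grip_force: 40.0
now plate mm 54.4 77.1 z 45.9 t 12.72 F plate -1.9 -5.9 0.6 w 18.6 grip 40.0
```

```bash
python3 -m pendant '[{"dp":[0,-0.006,0.004],"rotation":[0,0,0],"jaw":0},{"dp":[0,-0.008,0.008],"rotation":[0,0,0],"jaw":0},{"dp":[0,-0.008,0.012],"rotation":[0,0,0],"jaw":0},{"dp":[0,-0.008,0.012],"rotation":[0,0,0],"jaw":0}]' 40
python3 pl.py
```

```text
time: 13.22
ee_pos: [0.5995, 0.0754, 0.0445]
eef_rot: [0.063, 0.998, -0.0, 0.0]
ft_force: [-1.9, -4.7, 3.7]
width: 0.0184
grip_force: 40.0
now plate mm 54.7 77.0 z 44.5 t 13.22 F plate -1.3 -4.9 3.7 w 18.4 grip 40.0
```

```bash
python3 -m pendant '[{"dp":[0,-0.007,0],"rotation":[0,0,0],"jaw":0},{"dp":[0,-0.007,0],"rotation":[0,0,0],"jaw":0.4},{"dp":[0,-0.007,0],"rotation":[0,0,0],"jaw":0.4},{"dp":[0,-0.007,0],"rotation":[0,0,0],"jaw":0.4},{"dp":[0,-0.007,-0.2],"rotation":[0,0,0],"jaw":0.45},{"dp":[0,-0.007,-0.5],"rotation":[0,0,0],"jaw":0.55},{"dp":[0,0.1,-0.9],"rotation":[0,0,0],"jaw":0.55},{"dp":[0,0.5,-0.9],"rotation":[0,0,0],"jaw":0.55}]' 40
python3 pl.py;python3 g.py "0.588 0.24 0.18 172.9"
```

```text
time: 14.22
ee_pos: [0.6121, 0.148, 0.1842]
eef_rot: [0.067, 0.998, -0.0, 0.004]
ft_force: [0.4, 0.3, -0.7]
width: 0.0477
grip_force: 0.0
now plate mm 58.2 150.5 z 184.2 t 14.22 F plate 0.4 0.4 -0.7 w 47.7 grip 0.0
dp [0.241, 0.587, 0.027] rot [0.0001, 0.0013, -0.0016] rows 1.5
```

```bash
python3 -m pendant '[{"dp":[-0.1,0.4,0],"rotation":[0,0,0],"jaw":0.55},{"dp":[-0.1,0.4,0],"rotation":[0,0,0],"jaw":0.55},{"dp":[-0.1,0.4,0],"rotation":[0,0,0],"jaw":0.55},{"dp":[-0.1,0.4,0],"rotation":[0,0,0],"jaw":0.55}]' 40
python3 - <<'E'
from bench import r,camera
import cv2,pickle
from h import *
c=camera("wrist");pickle.dump(c,open("w4.pkl","wb"))
print(proj(c,(.588,.296,.085)),proj(c,(.588,.296,.007)))
cv2.imwrite("pics/w4.png",cv2.resize(c["image"][:,:,::-1],(800,600)))
W=world(c);x,y,z=W[...,0],W[...,1],W[...,2];k=(abs(x-.588)<.035)&(abs(y-.297)<.035)
for lo,hi in((.003,.012),(.075,.092)):
    f=k&(z>lo)&(z<hi);print(f.sum(),W[f].mean(0),np.nanpercentile(W[f],[2,98],0).round(4).tolist())
E
```

```text
time: 14.72
ee_pos: [0.6314, 0.2063, 0.1792]
eef_rot: [0.064, 0.998, -0.0, 0.0]
ft_force: [0.9, -0.4, -0.2]
width: 0.048
grip_force: 0.0
[353.77256927 128.55162207] [330.85121434 123.11944687]
804 [0.58906154 0.2939567  0.00681598] [[0.5724, 0.2785, 0.0049], [0.6085, 0.3136, 0.0086]]
212 [0.58989225 0.29548903 0.08345998] [[0.5844, 0.2906, 0.0761], [0.5959, 0.3016, 0.0859]]
```

View pics/w4.png

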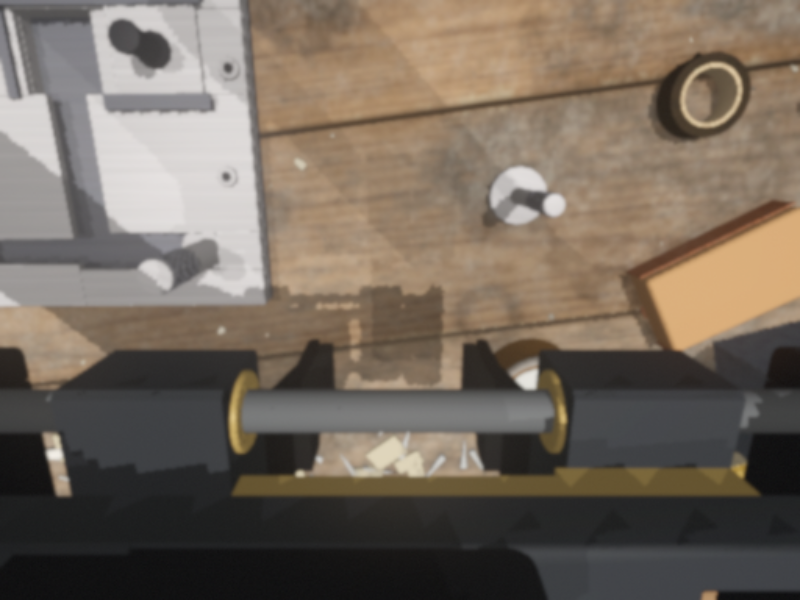

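Thin stud: flange at (519,195), top at (555,205). The thick stud stands at the end of the wide branch at about (205,250). Depth extents put the thin stud at (0.590, 0.296), which agrees with the top view.

```bash
python3 g.py "0.5898 0.296 0.18 172.9" "0.5898 0.296 0.039 172.9"
```

```text
dp [0.352, 0.558, -0.006] rot [-0.0001, 0.0001, -0.0007] rows 1.6
dp [0.0, -0.0, 0.94] rot [0.0, 0.0, 0.0] rows 2.3
```

```bash
python3 -m pendant '[{"dp":[0.352,0.558,0],"rotation":[0,0,0],"jaw":0.55},{"dp":[0.352,0.558,0],"rotation":[0,0,0],"jaw":0.55},{"dp":[0.352,0.558,0.25],"rotation":[0,0,0],"jaw":0.55},{"dp":[0.352,0.558,0.5],"rotation":[0,0,0],"jaw":0.55},{"dp":[0.352,0.558,0.8],"rotation":[0,0,0],"jaw":0.45},{"dp":[0.352,0.558,0.934],"rotation":[0,0,0],"jaw":0.4},{"dp":[0.352,0.558,0.934],"rotation":[0,0,0],"jaw":0.4},{"dp":[0.352,0.558,0.934],"rotation":[0,0,0],"jaw":0.35}]' 40
python3 g.py "0.5898 0.296 0.039 172.9"
```

```text
time: 15.78
ee_pos: [0.5902, 0.2982, 0.0411]
eef_rot: [0.063, 0.998, 0.001, 0.001]
ft_force: [-0.4, -0.3, 1.4]
width: 0.0323
grip_force: 0.0
dp [0.001, -0.015, 0.014] rot [0.0002, 0.0003, -0.0005] rows 0.0
```

```bash
python3 -m pendant '[{"dp":[0,-0.012,0.012],"rotation":[0,0,0],"jaw":0.05},{"dp":[0,-0.012,0.012],"rotation":[0,0,0],"jaw":0},{"dp":[0,-0.012,0.012],"rotation":[0,0,0],"jaw":0},{"dp":[0,-0.012,0.012],"rotation":[0,0,0],"jaw":0},{"dp":[0,-0.012,0.012],"rotation":[0,0,0],"jaw":0},{"dp":[0,-0.012,-0.15],"rotation":[0,0,0],"jaw":0},{"dp":[0,-0.012,-0.5],"rotation":[0,0,0],"jaw":0},{"dp":[0.2,-0.2,-0.72],"rotation":[0,0,0],"jaw":0}]' 40
python3 pl.py "-70 130 140" "-70 0 140"
```

```text
time: 16.77
ee_pos: [0.5566, 0.2736, 0.1509]
eef_rot: [0.063, 0.998, 0.002, 0.001]
ft_force: [-0.7, -0.4, 0.2]
width: 0.0103
grip_force: 40.0
now plate mm -12.3 268.4 z 150.9 t 16.77 F plate -0.6 -0.5 0.2 w 10.3 grip 40.0
dp [0.383, -0.923, 0.068] rot [0.0006, 0.0004, -0.0003] rows 2.4
dp [0.0, -0.867, -0.0] rot [0.0, 0.0, 0.0] rows 2.1
```

```bash
python3 -m pendant '[{"dp":[0.2,-0.4,0.06],"rotation":[0,0,0],"jaw":0},{"dp":[0.383,-0.8,0.06],"rotation":[0,0,0],"jaw":0},{"dp":[0.383,-0.95,0.06],"rotation":[0,0,0],"jaw":0},{"dp":[0.383,-0.95,0.06],"rotation":[0,0,0],"jaw":0},{"dp":[0.383,-0.95,0.06],"rotation":[0,0,0],"jaw":0}]' 40
python3 pl.py "-70 0.8 140" "-70 0.8 46.5"
```

```text
time: 17.4
ee_pos: [0.4811, 0.1385, 0.1391]
eef_rot: [0.063, 0.998, 0.0, 0.001]
ft_force: [-0.6, 0.5, -1.4]
width: 0.0103
grip_force: 40.0
now plate mm -70.6 124.9 z 139.1 t 17.4 F plate -0.7 0.4 -1.4 w 10.3 grip 40.0
dp [-0.005, -0.827, -0.006] rot [0.0001, 0.0002, -0.0003] rows 2.0
dp [0.0, -0.0, 0.623] rot [0.0, 0.0, 0.0] rows 1.5
```

```bash
python3 -m pendant '[{"dp":[0,-0.4,0],"rotation":[0,0,0],"jaw":0},{"dp":[0,-0.75,0],"rotation":[0,0,0],"jaw":0},{"dp":[0,-0.827,0],"rotation":[0,0,0],"jaw":0},{"dp":[0,-0.827,0],"rotation":[0,0,0],"jaw":0},{"dp":[0,-0.827,0.25],"rotation":[0,0,0],"jaw":0},{"dp":[0,-0.827,0.4],"rotation":[0,0,0],"jaw":0},{"dp":[0,-0.827,0.4],"rotation":[0,0,0],"jaw":0},{"dp":[0,-0.827,0.4],"rotation":[0,0,0],"jaw":0}]' 40
python3 pl.py "-70 0.8 46.5"
```

```text
time: 18.4
ee_pos: [0.4659, 0.0161, 0.0791]
eef_rot: [0.062, 0.998, 0.0, 0.001]
ft_force: [-0.3, -0.3, -1.5]
width: 0.0107
grip_force: 40.0
now plate mm -70.5 1.6 z 79.1 t 18.4 F plate -0.3 -0.3 -1.5 w 10.7 grip 40.0
dp [-0.003, -0.006, 0.217] rot [0.0001, 0.0002, -0.0] rows 0.5
```

```bash
python3 -m pendant '[{"dp":[0,-0.006,0.08],"rotation":[0,0,0],"jaw":0},{"dp":[0,-0.006,0.15],"rotation":[0,0,0],"jaw":0},{"dp":[0,-0.006,0.217],"rotation":[0,0,0],"jaw":0},{"dp":[0,-0.006,0.217],"rotation":[0,0,0],"jaw":0},{"dp":[0,-0.006,0.217],"rotation":[0,0,0],"jaw":0}]' 40
python3 pl.py "55 0.8 46.5"
python3 - <<'E'
from bench import r,camera
from h import *;from pl import O,e,f
import cv2
c=camera("wrist");cv2.imwrite("pics/w5.png",cv2.resize(c["image"][100:330,170:370,::-1],(420,483)))
E
```

```text
time: 19.02
ee_pos: [0.4652, 0.0137, 0.0457]
eef_rot: [0.063, 0.998, 0.0, 0.0]
ft_force: [0.2, -0.6, -1.7]
width: 0.0103
grip_force: 40.0
now plate mm -71.0 -0.9 z 45.7 t 19.02 F plate 0.3 -0.6 -1.7 w 10.3 grip 40.0
dp [-0.84, 0.013, -0.005] rot [0.0, 0.0, -0.0004] rows 2.0
```

View pics/w5.png

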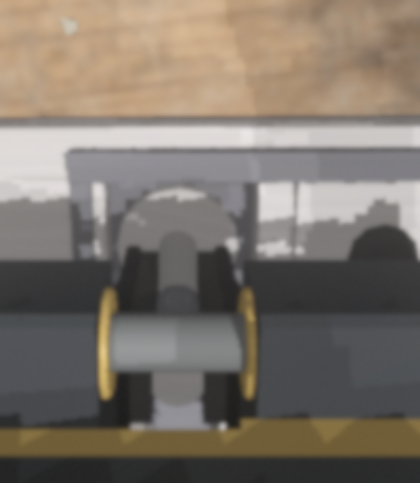

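The thin stud's flange sits inside the opening (columns 118–240 within 107–245), upright. Now along the stem.

```bash
python3 -m pendant '[{"dp":[0,0.01,-0.005],"rotation":[0,0,0],"jaw":0},{"dp":[-0.15,0.01,-0.005],"rotation":[0,0,0],"jaw":0},{"dp":[-0.32,0.01,-0.005],"rotation":[0,0,0],"jaw":0},{"dp":[-0.5,0.01,-0.005],"rotation":[0,0,0],"jaw":0},{"dp":[-0.68,0.01,-0.005],"rotation":[0,0,0],"jaw":0},{"dp":[-0.837,0.01,-0.005],"rotation":[0,0,0],"jaw":0},{"dp":[-0.837,0.01,-0.005],"rotation":[0,0,0],"jaw":0},{"dp":[-0.837,0.01,-0.005],"rotation":[0,0,0],"jaw":0}]' 40
python3 pl.py "55 -72 46.5"
python3 - <<'E'
from bench import r,camera
from h import *;from pl import O,e,f
c=camera("wrist");W=world(c);P=W[...,:2]-O;a,b,z=P@e,P@f,W[...,2]
k=(z>.018)&(z<.05)&(a>.02)&(a<.06)&(abs(b)<.02);print("shank below pads",k.sum(),np.median(a[k]) if k.any() else 0,np.median(b[k]) if k.any() else 0)
E
```

```text
time: 20.08
ee_pos: [0.589, -0.0004, 0.0462]
eef_rot: [0.063, 0.998, -0.0, -0.0]
ft_force: [0.5, 1.4, -2.2]
width: 0.0104
grip_force: 40.0
now plate mm 53.7 0.5 z 46.2 t 20.07 F plate 0.4 1.4 -2.2 w 10.4 grip 40.0
dp [-0.01, -0.483, -0.002] rot [-0.0, -0.0001, -0.0003] rows 1.2
shank below pads 1187 0.037934564699794754 -0.0014542924254841922
```

```bash
python3 -m pendant '[{"dp":[-0.008,-0.05,0],"rotation":[0,0,0],"jaw":0},{"dp":[-0.008,-0.15,0],"rotation":[0,0,0],"jaw":0},{"dp":[-0.008,-0.22,0],"rotation":[0,0,0],"jaw":0},{"dp":[-0.008,-0.22,0],"rotation":[0,0,0],"jaw":0}]' 40
python3 pl.py "55 -68 46.5"
```

```text
time: 20.62
ee_pos: [0.5866, -0.0355, 0.0462]
eef_rot: [0.064, 0.998, -0.0, -0.0]
ft_force: [0.0, -0.3, -1.9]
width: 0.0106
grip_force: 40.0
now plate mm 55.6 -34.7 z 46.2 t 20.62 F plate 0.1 -0.2 -1.9 w 10.6 grip 40.0
dp [0.003, -0.222, -0.002] rot [-0.0001, -0.0, -0.0008] rows 0.5
```

```bash
python3 -m pendant '[{"dp":[0.003,-0.12,0],"rotation":[0,0,0],"jaw":0},{"dp":[0.003,-0.22,0],"rotation":[0,0,0],"jaw":0},{"dp":[0.003,-0.24,0.003],"rotation":[0,0,0],"jaw":0},{"dp":[0.003,-0.255,0.003],"rotation":[0,0,0],"jaw":0},{"dp":[0.003,-0.265,0.003],"rotation":[0,0,0],"jaw":0},{"dp":[0.003,-0.265,0.003],"rotation":[0,0,0],"jaw":0}]' 40
python3 pl.py "55 -75 45"
```

```text
time: 21.38
ee_pos: [0.5814, -0.0726, 0.0459]
eef_rot: [0.063, 0.998, 0.0, 0.0]
ft_force: [-0.8, -0.4, -1.1]
width: 0.0107
grip_force: 40.0
now plate mm 55.0 -72.2 z 45.9 t 21.38 F plate -0.7 -0.5 -1.1 w 10.7 grip 40.0
dp [0.0, -0.019, 0.006] rot [0.0, 0.0, -0.0003] rows 0.0
```

```bash
python3 -m pendant '[{"dp":[0,-0.012,0],"rotation":[0,0,0],"jaw":0},{"dp":[0,-0.022,0],"rotation":[0,0,0],"jaw":0},{"dp":[0,-0.022,0],"rotation":[0,0,0],"jaw":0}]' 40
python3 pl.py
```

```text
time: 21.75
ee_pos: [0.581, -0.0757, 0.0458]
eef_rot: [0.063, 0.998, 0.0, 0.0]
ft_force: [0.6, 1.5, -2.1]
width: 0.0105
grip_force: 40.0
now plate mm 55.0 -75.3 z 45.8 t 21.75 F plate 0.5 1.6 -2.1 w 10.5 grip 40.0
```

```bash
python3 -m pendant '[{"dp":[0,-0.01,0],"rotation":[0,0,0],"jaw":0},{"dp":[0,-0.01,0],"rotation":[0,0,0],"jaw":0}]' 40
python3 pl.py
```

```text
time: 22.0
ee_pos: [0.5809, -0.0761, 0.0459]
eef_rot: [0.062, 0.998, 0.001, 0.0]
ft_force: [1.3, 6.4, -3.6]
width: 0.0106
grip_force: 40.0
now plate mm 55.0 -75.6 z 45.9 t 22.0 F plate 0.5 6.5 -3.6 w 10.6 grip 40.0
```

```bash
python3 -m pendant '[{"dp":[0,0.006,0.005],"rotation":[0,0,0],"jaw":0},{"dp":[0,0.009,0.01],"rotation":[0,0,0],"jaw":0},{"dp":[0,0.01,0.012],"rotation":[0,0,0],"jaw":0},{"dp":[0,0.01,0.012],"rotation":[0,0,0],"jaw":0}]' 40
python3 pl.py
```

```text
time: 22.5
ee_pos: [0.5812, -0.0759, 0.0442]
eef_rot: [0.063, 0.998, 0.0, 0.0]
ft_force: [0.9, 4.6, 0.5]
width: 0.0107
grip_force: 40.0
now plate mm 55.2 -75.5 z 44.2 t 22.5 F plate 0.3 4.7 0.5 w 10.7 grip 40.0
```

```bash
python3 -m pendant '[{"dp":[0,0.005,0.004],"rotation":[0,0,0],"jaw":0},{"dp":[0,0.005,0.004],"rotation":[0,0,0],"jaw":0.35},{"dp":[0,0.005,0.004],"rotation":[0,0,0],"jaw":0.35},{"dp":[0,0.005,0.004],"rotation":[0,0,0],"jaw":0.35},{"dp":[0,0.005,-0.2],"rotation":[0,0,0],"jaw":0.4},{"dp":[0,0.005,-0.5],"rotation":[0,0,0],"jaw":0.4},{"dp":[0.3,0.15,-0.8],"rotation":[0,0,0],"jaw":0.4},{"dp":[0.6,0.5,-0.8],"rotation":[0,0,0],"jaw":0.4}]' 40
python3 -m pendant '[{"dp":[0,0,0],"rotation":[0,0,0],"jaw":0.4},{"dp":[0,0,0],"rotation":[0,0,0],"jaw":0.4}]' 20
python3 pl.py "-69.5 62 80" "-69.5 62 34"
python3 - <<'E'
from bench import r,camera
import cv2
from h import *;from pl import O,e,f
t=camera("top");s=camera("scene")
cv2.imwrite("pics/t6.png",cv2.hconcat([cv2.resize(t["image"][140:230,284:384,::-1],(400,360),interpolation=2),cv2.resize(s["image"][130:220,240:350,::-1],(400,360),interpolation=2)]))
E
```

```text
time: 23.5
ee_pos: [0.5076, 0.0006, 0.1662]
eef_rot: [0.065, 0.998, -0.0, 0.002]
ft_force: [0.5, 1.9, -0.1]
width: 0.0349
grip_force: 0.0
time: 23.75
ee_pos: [0.5068, 0.0006, 0.1637]
eef_rot: [0.063, 0.998, -0.001, 0.0]
ft_force: [1.0, 0.9, 0.1]
width: 0.0346
grip_force: 0.0
now plate mm -28.0 -8.7 z 163.7 t 23.75 F plate 0.9 1.0 0.1 w 34.6 grip 0.0
dp [0.278, 0.471, 0.557] rot [-0.0002, 0.0001, -0.0004] rows 1.9
dp [0.0, -0.0, 0.307] rot [0.0, 0.0, 0.0] rows 0.7
```

View pics/t6.png

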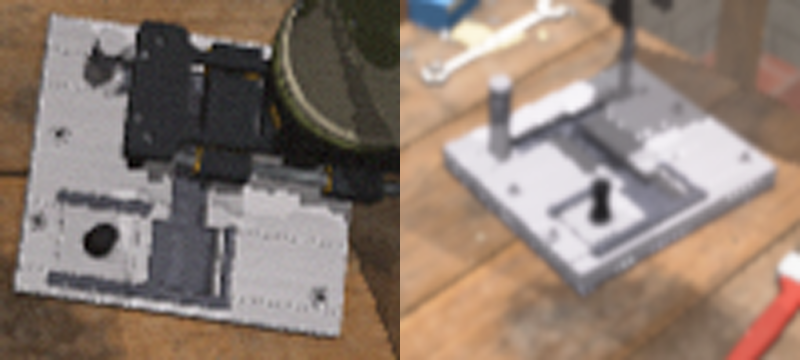

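Top view: the cover is open (knob at (100,238)) with the opening clear. Scene view: the thick stud stands in the wide branch at (500,115) and the thin stud at about (628,45). Now I'll shut the cover.

```bash
python3 -m pendant '[{"dp":[0.278,0.3,0.2],"rotation":[0,0,0],"jaw":0.5},{"dp":[0.278,0.471,0.45],"rotation":[0,0,0],"jaw":0.5},{"dp":[0.278,0.471,0.55],"rotation":[0,0,0],"jaw":0.5},{"dp":[0.278,0.471,0.55],"rotation":[0,0,0],"jaw":0.5},{"dp":[0.278,0.471,0.55],"rotation":[0,0,0],"jaw":0.5}]' 20
python3 pl.py "-69.5 62.3 34"
```

```text
time: 24.48
ee_pos: [0.4753, 0.0757, 0.0819]
eef_rot: [0.064, 0.998, 0.0, 0.0]
ft_force: [0.3, 0.7, 0.2]
width: 0.0435
grip_force: 0.0
now plate mm -68.6 61.8 z 81.9 t 24.48 F plate 0.2 0.8 0.2 w 43.5 grip 0.0
dp [0.006, 0.003, 0.319] rot [0.0, 0.0001, -0.0007] rows 0.8
```

```bash
python3 -m pendant '[{"dp":[0.005,0.003,0.15],"rotation":[0,0,0],"jaw":0.5},{"dp":[0.005,0.003,0.317],"rotation":[0,0,0],"jaw":0.45},{"dp":[0.005,0.003,0.317],"rotation":[0,0,0],"jaw":0.1},{"dp":[0.005,0.003,0.317],"rotation":[0,0,0],"jaw":0},{"dp":[0.005,0.003,0.317],"rotation":[0,0,0],"jaw":0},{"dp":[0.005,0.003,0.317],"rotation":[0,0,0],"jaw":0},{"dp":[0.005,0.003,0.317],"rotation":[0,0,0],"jaw":0}]' 20
python3 pl.py "-69.5 -1.5 34"
```

```text
time: 25.35
ee_pos: [0.4745, 0.0765, 0.0346]
eef_rot: [0.063, 0.998, -0.001, 0.001]
ft_force: [-1.7, -3.2, 6.7]
width: 0.0161
grip_force: 19.0
now plate mm -69.5 62.6 z 34.6 t 25.35 F plate -1.3 -3.4 6.7 w 16.1 grip 19.0
dp [-0.001, -0.427, 0.005] rot [-0.0002, 0.0003, -0.0005] rows 1.0
```

```bash
python3 -m pendant '[{"dp":[0,-0.12,0],"rotation":[0,0,0],"jaw":0},{"dp":[0,-0.27,0],"rotation":[0,0,0],"jaw":0},{"dp":[0,-0.38,0],"rotation":[0,0,0],"jaw":0},{"dp":[0,-0.41,0],"rotation":[0,0,0],"jaw":0},{"dp":[0,-0.422,0],"rotation":[0,0,0],"jaw":0},{"dp":[0,-0.422,0],"rotation":[0,0,0],"jaw":0}]' 20
python3 pl.py
```

```text
time: 26.1
ee_pos: [0.4669, 0.0148, 0.0346]
eef_rot: [0.063, 0.998, 0.0, 0.001]
ft_force: [2.0, 0.3, 7.8]
width: 0.0163
grip_force: 19.0
now plate mm -69.4 0.4 z 34.6 t 26.1 F plate 2.0 0.5 7.8 w 16.3 grip 19.0
```

```bash
python3 -m pendant '[{"dp":[0,-0.01,0],"rotation":[0,0,0],"jaw":0},{"dp":[0,-0.015,0],"rotation":[0,0,0],"jaw":0},{"dp":[0,-0.015,0],"rotation":[0,0,0],"jaw":0}]' 20
python3 pl.py
```

```text
time: 26.48
ee_pos: [0.4669, 0.0147, 0.0347]
eef_rot: [0.062, 0.998, 0.001, 0.002]
ft_force: [1.7, 8.7, 3.9]
width: 0.0162
grip_force: 19.1
now plate mm -69.4 0.3 z 34.7 t 26.48 F plate 0.6 8.8 3.9 w 16.2 grip 19.1
```

```bash
python3 -m pendant '[{"dp":[0,-0.004,0],"rotation":[0,0,0],"jaw":0.5},{"dp":[0,-0.004,0],"rotation":[0,0,0],"jaw":0.5},{"dp":[0,-0.004,0],"rotation":[0,0,0],"jaw":0.5},{"dp":[0,-0.004,-0.3],"rotation":[0,0,0],"jaw":0.5},{"dp":[0,-0.004,-0.7],"rotation":[0,0,0],"jaw":0.5},{"dp":[0.2,-0.3,-1],"rotation":[0,0,0],"jaw":0.5},{"dp":[0.2,-0.8,-1],"rotation":[0,0,0],"jaw":0.5},{"dp":[0.2,-1,-1],"rotation":[0,0,0],"jaw":0.5}]' 20
python3 -m pendant '[{"dp":[0,-0.4,0],"rotation":[0,0,0],"jaw":0.5},{"dp":[0,-0.8,0],"rotation":[0,0,0],"jaw":0.5},{"dp":[0,-0.8,0],"rotation":[0,0,0],"jaw":0.5},{"dp":[0,-0.8,0],"rotation":[0,0,0],"jaw":0.5}]'
python3 - <<'E'
from bench import r,camera
import cv2
from h import *;from pl import O,e,f
t=camera("top");s=camera("scene")
for c in(t,s):
    W=world(c);P=W[...,:2]-O;a,b,z=P@e*1e3,P@f*1e3,W[...,2]
    for n,(A,B,lo,hi) in dict(thick=(55,75,.08,.1),thin=(55,-75,.08,.1),knob=(-70,0,.05,.066)).items():
        k=(abs(a-A)<20)&(abs(b-B)<20)&(z>lo)&(z<hi)
        print(n,k.sum(),a[k].mean(),b[k].mean(),z[k].mean())
cv2.imwrite("pics/t7.png",cv2.hconcat([cv2.resize(t["image"][140:230,284:384,::-1],(400,360),interpolation=2),cv2.resize(s["image"][130:220,240:350,::-1],(400,360),interpolation=2)]))
E
```

```text
time: 27.48
ee_pos: [0.4157, -0.1357, 0.1846]
eef_rot: [0.064, 0.998, -0.001, 0.001]
ft_force: [0.6, 0.2, -0.2]
width: 0.0435
grip_force: 0.0
time: 27.98
ee_pos: [0.4014, -0.2513, 0.1833]
eef_rot: [0.063, 0.998, 0.0, -0.0]
ft_force: [0.8, 0.6, 0.4]
width: 0.0432
grip_force: 0.0
thick 52 54.47556784841266 76.25096966553895 0.09112157329350581
thin 23 54.83166204217916 -75.16031273091339 0.09014581313278067
knob 35 -71.54108156132064 -0.27221133283319415 0.06092824100199552
thick 32 53.8012017986331 81.50000324840252 0.08776520506945097
thin 15 54.62461943414034 -71.43744271187266 0.0868137683265871
knob 24 -73.53092507128817 5.537754092338152 0.05685896263962301
```

View pics/t7.png

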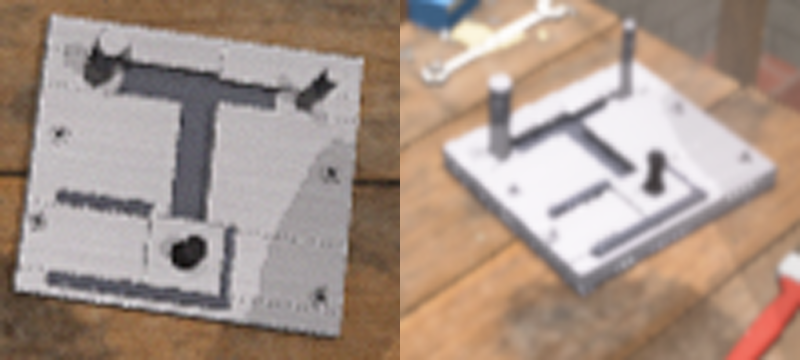

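Both studs stand upright at their branch ends (top view (105,65) and (315,90)) with their tops at 91 and 90 mm as expected. The cover is shut, with the knob at (188,250).

```bash
python3 -c "from bench import r;print(r.close_job())"
```

```text
the job is handed in; nothing more can be done
None
```

The job is handed in at about 28 s of the 72 s limit: the thick stud is at the end of the wide branch, the thin stud at the end of the narrow branch, both upright, and the cover is shut against its stop.

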